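Tip the walnuts from the nut cup into the bowl

ROBOT

A 6-joint arm with a two-finger parallel gripper is mounted at the origin on a cart in front of the work surface, level with it; the furniture and walls round the work are solid. World frame = base frame: x ahead of the robot, y to its left, z up, the work surface at z = 0. Lengths are in m, angles in rad, forces in N, time in s.
With the tool pointing down it reaches from about 0.275 to 0.975 m from the base axis. Payload 8.4 kg.
Tool frame: the origin (TCP) lies at the very end of the fingers, on their centre line; the grasp point (between the pads) lies ctrl.grip_depth behind it (ctrl.grip_depth is the distance from the TCP to the grasp point, in m); z points along the fingers, x is the direction in which the jaws open and shut, and the axes are right-handed (so a half turn about z gives the same grasp; the last joint's range is limited). The gripper opens to 92 mm and grips with 3 to 60 N. Pads are 20 mm wide; open, the fingers measure 128 mm over their backs; the gripper's body (75 mm by 189 mm) begins 69 mm behind the grasp point.
Start: joints at [1.262, 0.353, 1.633, -0, 1.155, -0.002], TCP at [0.189, 0.596, 0.215] pointing down, gripper open.
Joint ranges: [-2.63, 2.63], [-0.92, 2.1], [0.06, 2.66], [-1.3, 4.44], [0, 2.69], [-3.02, 3.02]. Speed limits (rad/s): [2.22, 2.22, 2.79, 3.14, 3.14, 3.14].

INTERFACE

Orientations are given as [roll, pitch, yaw] about the fixed x, y, z axes, in that order (R = Rz(yaw) Ry(pitch) Rx(roll)).
In Python, from bench import ctrl, cams gives the robot as it stands.
- The arm moves only by the tool play_rows, never from a script. Its argument "steps" is a list of rows, each a list of 5 numbers: the shift along the tool's x, y, z in m, then the turn about the tool's z in degrees, then the opening, from 0 (shut) to 1 (fully open). A call has exactly 8 rows; each row is the pose to reach, as a shift and turn from the pose measured when the call began, along the tool's axes at that moment; what a row does not reach only later rows make up. A row lasts 1/12 s, in which the tool goes at most 41.7 mm and 7.16 degrees, less where a joint would pass 70% of its speed; a pose out of reach is approached as far as the arm can. A call with a gripper value outside its range is refused whole. The fingers move at their own pace and stop on an object; "squeeze" is the grip in N (left out, the last holds). Time passes only in rows, so rows that repeat a pose let the fingers close, or fill a call up. It gives the time, the measured TCP pose, the force and the opening at its end, in the units of the state.
- ctrl.observe(): the state, without advancing time (a new reading comes with each control period).
- cams.snapshot(name): name is "side" or "top" or "wrist"; returns a dict with "pixels" (384x512x3 uint8, blue, green, red), "depth" (384x512 float32, m along the optical axis (not along the pixel's ray), 0 where there is no reading), "vertical_fov" (degrees; the focal length in pixels is half the picture's height over the tangent of half this angle, whatever the lens; pixels are square), "cx", "cy" (the principal point, pixels), "rvec" (rotation vector, rad) and "tvec" (3), from world to camera coordinates, as OpenCV has them. Camera axes: x right, y down, z forward; pixel columns grow to the right and rows downward; lengths in m; the calibration is good to about 2 mm. A picture is of the moment at which its call begins.
- ctrl.finish_job(): hands the job in, once; it reports no verdict.
The state is a dict: "time_s": time; "joint_pos": joint angles; "qvel": joint speeds; "effort": joint torques, N m; "eef_pos": TCP position; "ee_rot": TCP orientation; "wrist_force": force on the tool from outside, world axes, zero at the start; "wrist_torque": the same for the moment, N m; "grip_width": opening from 0.0 (shut) to 1.0 (fully open).
Only numpy, scipy, OpenCV 4.12 (cv2) and the standard library are available. Lean on these libraries where they do the work, as an engineer would, in place of code of your own. Each camera call takes 0.05 s, during which the arm holds its last target. There are 200 camera calls.

TASK

Pick up the steel cup with the blue sleeve, tip both walnuts out of it into the white bowl, then stand the empty cup upright again in the middle of the cork coaster it came from. Leave the cup with the orange sleeve standing where it is.

Things in the scene. Friction and masses are not known exactly. Their poses are not given: they have to be found in the camera images.
- nut_cup_center (a point): centre, half-way up, of the steel cup with a BLUE sleeve that holds the walnuts; z points out of its mouth. 85 mm high, about 150 g; base 48 mm across, flaring to 80 mm at the rim, 4 mm wall (walnuts roll out once it is tipped a little past level). The straight 64 mm blue sleeve, 6 to 42 mm above the underside, is the grip. It stands on a fixed cork coaster, 96 mm across, 8 mm thick.
- bowl: round white bowl, loose, 0.6 kg, 170 mm across the rim, 50 mm high; origin is the centre of its underside, z up.
- walnut_1: walnut, a ball of 29 mm with a low seam round it, 15 g; origin at its centre. It starts in the blue cup and rolls freely.
- walnut_2: second walnut, same as the first, also in the blue cup.
- spare_cup_center (a point): centre, half-way up, of the other steel cup: same shape and size but with an ORANGE sleeve, empty, on its own coaster; it is to be left alone.
There are look-alikes about, which are no part of the job. Leave any pink or red look-alike of the part that bears nut_cup_center alone.

How it is judged:
On the way, in this order (a step that is already met when the one before it is completed fails the run):
1. the blue cup is tipped by at least 57 degrees over the bowl (angle between nut_cup_center's own z axis and vertical above 1 rad and horizontal distance between nut_cup_center and bowl below 0.15 m).
2. both walnuts lie in the bowl (horizontal distance between each of walnut_1, walnut_2 and bowl below 0.075 m and height (world z) of each of walnut_1, walnut_2 below 0.05 m), for 0.2 s.
At the end, for the whole second after the job is handed in: Both walnuts lie at rest in the bowl (within 75 mm of its middle and below 50 mm); the blue cup stands upright (within 10 degrees) on its coaster, within 20 mm of where it started (all of step 2 and angle between nut_cup_center's own z axis and vertical below 0.17 rad and distance of nut_cup_center from where it was at the start of the episode below 0.02 m and linear speed of each of walnut_1, walnut_2 below 0.05 m/s); the robot touches nothing.
It fails at once if the orange cup is pushed more than 30 mm from its place or knocked over (distance of spare_cup_center from where it was at the start of the episode above 0.03 m or angle between spare_cup_center's own z axis and vertical above 0.35 rad).
It also fails if it takes over 64 s, if anything falls off the work surface, if the arm or the gripper's body presses on something with over 40 N, if the wrist force passes 120 N, or if a joint passes its speed limit or range.

## Working session

There is one attempt and no reset: what is moved stays moved. The work goes in short steps, Python scripts to look and compute and a tool call to move; the robot and the scene stay as the last step left them, time stands still between calls to the robot, and variables do not carry over. Pictures are saved under pics/ and viewed, about 8 in all and at most 12, crops included, and the job is handed in when it is done.

Besides the shell and the picture viewer there is one more tool, called after "Emit:" as name([rows], argument=value, ...), one row to a line, values as JSON. play_rows: Moves the arm, as the interface text tells. Its arguments: {"type":"object","properties":{"steps":{"type":"array","items":{"type":"array","items":{"type":"number"}}},"squeeze":{"type":"number"}},"required":["steps"]}

```bash
ls; mkdir -p pics
cat > h.py <<'E'
import numpy as np, cv2
from bench import ctrl, cams
def snap(n):
    s=cams.snapshot(n); s['f']=192/np.tan(np.radians(s['vertical_fov'])/2)
    s['R']=cv2.Rodrigues(np.array(s['rvec'],float))[0]; s['t']=np.array(s['tvec'],float).ravel(); return s
def ray(s,u,v):
    d=s['R'].T@np.array([(u-s['cx'])/s['f'],(v-s['cy'])/s['f'],1]); return -s['R'].T@s['t'],d
def onplane(s,u,v,z):
    o,d=ray(s,u,v); return o+d*(z-o[2])/d[2]
def cloud(s):
    v,u=np.mgrid[0:384,0:512]; Z=s['depth']
    P=np.stack([(u-s['cx'])/s['f']*Z,(v-s['cy'])/s['f']*Z,Z],-1)
    return (P-s['t'])@s['R']
E
python3 - <<'E'
from h import *
print(ctrl.observe(), ctrl.grip_depth)
a=[]
for n in ["side","top"]:
    s=snap(n); cv2.imwrite(f"pics/{n}0.png",s['pixels']); print(n,-s['R'].T@s['t'],s['f'],s['cx'],s['cy'],s['R'][2])
    np.savez(f"{n}0.npz",**s)
E
```

```text
pics
{'time_s': 0.0, 'joint_pos': array([ 1.26160377e+00,  3.53644707e-01,  1.63414353e+00, -5.91753595e-07,
        1.15519045e+00, -2.38763027e-03]), 'qvel': array([ 0.00073107, -0.00080067,  0.00064139, -0.00130523,  0.00263526,
        0.00042108]), 'effort': array([ 5.29849076e-04, -5.93835104e+01, -3.34214973e+01,  6.99249096e-02,
        2.34279817e-02, -1.96694823e-04]), 'eef_pos': array([0.18859917, 0.59533923, 0.21386182]), 'ee_rot': array([-3.14158989e+00,  1.38602611e-03,  1.26399164e+00]), 'wrist_force': array([ 0.98078816,  0.59631404, -0.13899031]), 'wrist_torque': array([-0.01824027,  0.01469773,  0.03260363]), 'grip_width': 0.9992473336477372} 0.0187
side [-0.09962733 -0.39447162  0.99649782] 476.693294025988 261.74089971429595 188.45325142355895 [ 0.4200604   0.47194479 -0.7751241 ]
top [0.34848941 0.18701245 1.31749652] 493.4490346899892 265.59268893554656 196.16646695074135 [ 0.07397708 -0.00117316 -0.99725925]
```

View pics/top0.png

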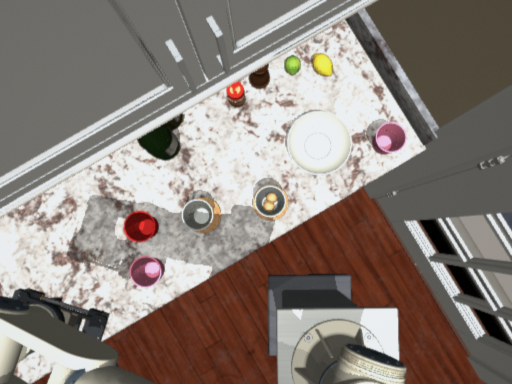

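View pics/side0.png

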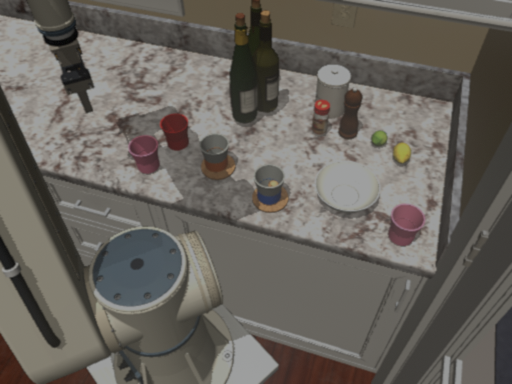

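The top view shows the blue-sleeved cup with nuts at (270,201), the orange-sleeved cup at (201,213), the bowl at (319,141), pink cups at (390,137) and (146,271), and a red cup at (141,226). In the side view the blue cup is at (269,188), orange at (215,153), pink at (405,224) and (145,154), and red at (176,131). By its description the target is the one with the blue sleeve and nuts.

```bash
cat > m.py <<'E'
from h import *
L=lambda n:{k:v for k,v in np.load(f"{n}0.npz").items()}
T=L("top");S=L("side")
C=cloud(T)
def p(n,u,v): print(n,(u,v),C[v,u].round(3))
for n,u,v in [("nut",270,201),("orange",201,213),("bowl",319,141),("pinkR",390,137),("pinkL",146,271),("red",141,226),("bottle",160,140),("pepper",260,78),("ketch",235,92),("cab",300,20),("cab2",60,190),("rightwall",395,70),("rdoor",420,190)]: p(n,u,v)
# rims: points at z~0.085-0.1
for n,u,v,r in [("nut",270,201,24),("orange",201,213,24),("bowl",319,141,38)]:
    m=np.zeros((384,512),np.uint8);cv2.circle(m,(u,v),r,1,-1)
    z=(.085,.1) if r<30 else (.043,.056)
    q=C[(m>0)&(C[...,2]>z[0])&(C[...,2]<z[1])&(T['depth']>0)]
    (c,rad)=cv2.minEnclosingCircle(q[:,:2].astype(np.float32)); print(n,"rim",len(q),np.round(c,3),round(rad,3),q[:,2].max().round(3))
# coaster in side by hue
h=cv2.cvtColor(S['pixels'],cv2.COLOR_BGR2HSV)
m=cv2.inRange(h,(100,120,50),(130,255,255)); n,l,st,ce=cv2.connectedComponentsWithStats(m)
CS=cloud(S)
for i in range(1,n):
    if st[i,4]>40:
        print("blue side",st[i],ce[i].round(1),np.median(CS[l==i],0).round(3))
crop=cv2.resize(S['pixels'][110:250,180:440],None,fx=3,fy=3,interpolation=2); cv2.imwrite("pics/crop0.png",crop)
# height map overview
q=C[T['depth']>0]
for x in np.arange(-.2,1.3,.1):
    print(round(x,1),[round(float(q[(abs(q[:,0]-x)<.05)&(abs(q[:,1]-y)<.05)][:,2].max()),2) if ((abs(q[:,0]-x)<.05)&(abs(q[:,1]-y)<.05)).any() else None for y in np.arange(-.6,.9,.1)])
E
python3 m.py
```

```text
nut (270, 201) [0.429 0.174 0.066]
orange (201, 213) [0.402 0.357 0.014]
bowl (319, 141) [0.594 0.04  0.001]
pinkR (390, 137) [ 0.6   -0.149  0.014]
pinkL (146, 271) [0.251 0.504 0.002]
red (141, 226) [0.37  0.517 0.005]
bottle (160, 140) [0.563 0.426 0.2  ]
pepper (260, 78) [0.747 0.197 0.07 ]
ketch (235, 92) [0.7   0.259 0.107]
cab (300, 20) [0.687 0.128 0.551]
cab2 (60, 190) [ 0.468  0.736 -0.   ]
rightwall (395, 70) [ 0.754 -0.143  0.103]
rdoor (420, 190) [ 0.483 -0.32  -0.291]
nut rim 202 [0.427 0.176] 0.04 0.099
orange rim 200 [0.395 0.357] 0.04 0.099
bowl rim 514 [0.581 0.045] 0.085 0.055
-0.2 [-0.9, -0.9, -0.9, None, None, None, None, -0.8, -0.81, -0.9, -0.9, -0.9, -0.89, -0.89, -0.89]
-0.1 [-0.4, -0.9, -0.9, None, None, None, None, -0.8, -0.8, -0.89, -0.9, -0.89, -0.9, -0.9, -0.89]
0.0 [-0.3, -0.9, -0.9, -0.9, 0.0, 0.02, None, 0.31, 0.01, -0.89, -0.89, -0.9, -0.89, 0.01, 0.01]
0.1 [-0.2, -0.26, -0.89, -0.9, 0.01, 0.36, 0.38, 0.32, 0.01, -0.9, -0.9, 0.56, 0.6, 0.0, None]
0.2 [-0.31, 0.0, -0.89, -0.9, -0.8, -0.8, -0.8, -0.8, -0.81, 0.71, 0.72, 0.69, 0.63, 0.35, 0.01]
0.3 [-0.8
[... 239 characters left out ...]
1, 0.49, 0.93, 0.84, 0.64, 0.01, 0.0]
0.6 [None, None, None, 0.46, 0.52, 0.09, 0.05, 0.05, 0.76, 0.86, 0.91, 0.26, 0.01, None, None]
0.7 [None, None, None, None, 0.59, 0.11, 0.53, 0.62, 0.7, 0.51, 0.07, None, None, None, None]
0.8 [None, None, None, None, 0.48, 0.43, 0.49, 0.05, 0.15, 0.0, None, None, None, None, None]
0.9 [None, None, None, None, None, 0.28, 0.09, 0.01, None, None, None, None, None, None, None]
1.0 [None, None, None, None, None, None, None, None, None, None, None, None, None, None, None]
1.1 [None, None, None, None, None, None, None, None, None, None, None, None, None, None, None]
1.2 [None, None, None, None, None, None, None, None, None, None, None, None, None, None, None]
```

View pics/crop0.png

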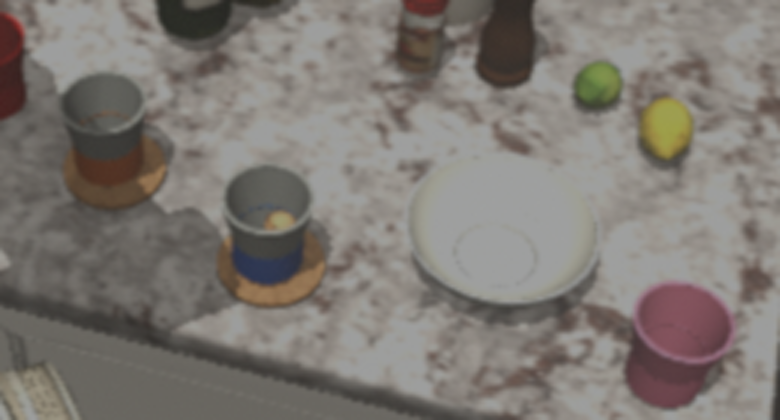

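The crop shows the blue-sleeved cup with a walnut in it at about (268,235), the orange cup at (105,150) and the bowl at (503,230), so the choice is confirmed. Rows can't tilt the tool, so tipping needs the tool pointing sideways. First I'll check how much free space there is.

```bash
cat > m2.py <<'E'
from h import *
L=lambda n:{k:v for k,v in np.load(f"{n}0.npz").items()}
T=L("top");S=L("side");C=cloud(T);D=cloud(S)
for u,v in [(10,205),(60,178),(150,127),(250,68),(340,14),(100,60),(200,60)]: print("top",u,v,C[v,u].round(3))
for u,v in [(20,15),(150,40),(300,60),(450,85),(350,20),(480,5),(150,8),(60,40),(75,60),(10,60),(470,200),(20,90),(10,140)]: print("side",u,v,D[v,u].round(3))
E
python3 m2.py
```

```text
top 10 205 [0.4   0.618 0.485]
top 60 178 [0.445 0.534 0.485]
top 150 127 [0.531 0.383 0.484]
top 250 68 [0.633 0.211 0.484]
top 340 14 [0.726 0.054 0.487]
top 100 60 [0.554 0.38  0.749]
top 200 60 [0.606 0.282 0.601]
side 20 15 [0.323 1.448 0.017]
side 150 40 [0.595 0.978 0.016]
side 300 60 [0.866 0.496 0.054]
side 450 85 [1.107 0.089 0.062]
side 350 20 [0.949 0.383 0.215]
side 480 5 [ 0.781 -0.041  0.506]
side 150 8 [0.61  0.958 0.142]
side 60 40 [0.178 0.569 0.403]
side 75 60 [0.188 0.553 0.354]
side 10 60 [0.179 1.224 0.003]
side 470 200 [ 0.596 -0.237  0.242]
side 20 90 [0.135 1.045 0.003]
side 10 140 [-0.055  0.095  0.605]
```

The wall cabinets begin beyond n·p = 0.656 (n = (0.87, 0.5)) above z = 0.485, and the left end of the counter is free. A pose beyond the arm's reach may make it tilt the tool, so I'll test that there in open space.

Emit:
play_rows([
  [0.52,-0.11,-0.04,0,1],
  [0.52,-0.11,-0.04,0,1],
  [0.52,-0.11,-0.04,0,1],
  [0.52,-0.11,-0.04,0,1],
  [0.52,-0.11,-0.04,0,1],
  [0.52,-0.11,-0.04,0,1],
  [0.52,-0.11,-0.04,0,1],
  [0.52,-0.11,-0.04,0,1],
])

```text
time_s: 0.77
eef_pos: [0.2207, 0.9223, 0.2378]
ee_rot: [-3.142, 0.002, 1.264]
wrist_force: [0.4, 1.7, -0.8]
grip_width: 0.998
```

```bash
cat > st.py <<'E'
from h import *
from scipy.spatial.transform import Rotation as Ro
o=ctrl.observe(); R=Ro.from_euler('xyz',o['ee_rot']).as_matrix()
print(round(o['time_s'],2),'q',o['joint_pos'].round(3),'p',o['eef_pos'].round(4),'F',np.round(o['wrist_force'],1),'w',round(o['grip_width'],3))
print('tool x',R[:,0].round(3),'y',R[:,1].round(3),'z',R[:,2].round(3))
E
python3 st.py
```

```text
0.77 q [1.334 0.922 0.611 0.    1.61  0.07 ] p [0.2207 0.9223 0.2378] F [ 0.4  1.7 -0.8] w 0.998
tool x [ 0.302  0.953 -0.002] y [ 0.953 -0.302 -0.   ] z [-0.    -0.001 -1.   ]
```

Emit:
play_rows([
  [0.4,0,-0.04,0,1],
  [0.4,0,-0.04,0,1],
  [0.4,0,-0.04,0,1],
  [0.4,0,-0.04,0,1],
  [0.4,0,-0.04,0,1],
  [0.4,0,-0.04,0,1],
  [0.4,0,-0.04,0,1],
  [0.4,0,-0.04,0,1],
])

```text
time_s: 1.43
eef_pos: [0.2565, 1.005, 0.2212]
ee_rot: [-3.139, -0.041, 1.264]
wrist_force: [-0.0, 0.0, 1.8]
grip_width: 0.999
```

```bash
python3 st.py
```

```text
1.43 q [1.319 1.216 0.058 0.    1.827 0.055] p [0.2565 1.005  0.2212] F [-0.   0.   1.8] w 0.999
tool x [0.302 0.953 0.041] y [ 0.953 -0.302 -0.002] z [ 0.01   0.04  -0.999]
```

Emit:
play_rows([
  [0.6,0,0,0,1],
  [0.6,0,0,0,1],
  [0.6,0,0,0,1],
  [0.6,0,0,0,1],
  [0.6,0,0,0,1],
  [0.6,0,0,0,1],
  [0.6,0,0,0,1],
  [0.6,0,0,0,1],
])

```text
time_s: 2.1
eef_pos: [0.2759, 1.0278, 0.1708]
ee_rot: [-3.137, -0.08, 1.264]
wrist_force: [-0.3, 0.7, -0.2]
grip_width: 1.003
```

```bash
python3 st.py
```

```text
2.1 q [1.307e+00 1.265e+00 5.900e-02 1.000e-03 1.737e+00 4.300e-02] p [0.2759 1.0278 0.1708] F [-0.3  0.7 -0.2] w 1.003
tool x [0.301 0.95  0.08 ] y [ 0.953 -0.302 -0.004] z [ 0.02   0.078 -0.997]
```

Emit:
play_rows([
  [0.04,0,0,0,1],
  [0.08,0,0,0,1],
  [0.12,0,0,0,1],
  [0.16,0,0,0,1],
  [0.2,0,0,0,1],
  [0.24,0,0,0,1],
  [0.28,0,0,0,1],
  [0.32,0,0,0,1],
])

```text
time_s: 2.77
eef_pos: [0.2881, 1.0443, 0.1498]
ee_rot: [-3.136, -0.12, 1.264]
wrist_force: [0.1, -0.5, 0.3]
grip_width: 0.997
```

```bash
python3 st.py
```

```text
2.77 q [1.300e+00 1.287e+00 5.900e-02 1.000e-03 1.676e+00 3.600e-02] p [0.2881 1.0443 0.1498] F [ 0.1 -0.5  0.3] w 0.997
tool x [0.3   0.946 0.12 ] y [ 0.953 -0.302 -0.006] z [ 0.031  0.116 -0.993]
```

Out-of-reach targets do tilt the tool, about 0.04 rad outward per call. Once the tool is near horizontal, its z-turn will tip the cup. I'll keep accumulating tilt.

Emit:
play_rows([
  [0.3,0,0.03,0,1],
  [0.3,0,0.03,0,1],
  [0.3,0,0.03,0,1],
  [0.3,0,0.03,0,1],
  [0.3,0,0.03,0,1],
  [0.3,0,0.03,0,1],
  [0.3,0,0.03,0,1],
  [0.3,0,0.03,0,1],
])

```text
time_s: 3.43
eef_pos: [0.3002, 1.062, 0.1189]
ee_rot: [-3.135, -0.16, 1.263]
wrist_force: [-0.1, 0.1, 0.8]
grip_width: 1.0
```

Emit:
play_rows([
  [0.6,0,0.06,0,1],
  [0.6,0,0.06,0,1],
  [0.6,0,0.06,0,1],
  [0.6,0,0.06,0,1],
  [0.6,0,0.06,0,1],
  [0.6,0,0.06,0,1],
  [0.6,0,0.06,0,1],
  [0.6,0,0.06,0,1],
])

```text
time_s: 4.1
eef_pos: [0.3119, 1.0775, 0.0965]
ee_rot: [-3.134, -0.2, 1.263]
wrist_force: [-0.3, 0.5, 0.1]
grip_width: 1.0
```

Emit:
play_rows([
  [1.2,0,0.2,0,1],
  [1.2,0,0.2,0,1],
  [1.2,0,0.2,0,1],
  [1.2,0,0.2,0,1],
  [1.2,0,0.2,0,1],
  [1.2,0,0.2,0,1],
  [1.2,0,0.2,0,1],
  [1.2,0,0.2,0,1],
])

```text
time_s: 4.77
eef_pos: [0.3226, 1.0928, 0.0709]
ee_rot: [-3.133, -0.239, 1.263]
wrist_force: [-0.9, 0.5, 0.6]
grip_width: 0.999
```

```bash
python3 st.py
```

```text
4.77 q [1.281 1.369 0.059 0.005 1.474 0.017] p [0.3226 1.0928 0.0709] F [-0.9  0.5  0.6] w 0.999
tool x [0.294 0.926 0.237] y [ 0.954 -0.301 -0.009] z [ 0.063  0.228 -0.971]
```

Emit:
play_rows([
  [0.5,0,-0.15,0,1],
  [0.5,0,-0.15,0,1],
  [0.5,0,-0.15,0,1],
  [0.5,0,-0.15,0,1],
  [0.5,0,-0.15,0,1],
  [0.5,0,-0.15,0,1],
  [0.5,0,-0.15,0,1],
  [0.5,0,-0.15,0,1],
])

```text
time_s: 5.43
eef_pos: [0.3267, 1.0907, 0.165]
ee_rot: [-3.132, -0.279, 1.262]
wrist_force: [-0.7, -0.0, -0.1]
grip_width: 1.001
```

Emit:
play_rows([
  [0.5,0,-0.05,0,1],
  [0.5,0,-0.05,0,1],
  [0.5,0,-0.05,0,1],
  [0.5,0,-0.05,0,1],
  [0.5,0,-0.05,0,1],
  [0.5,0,-0.05,0,1],
  [0.5,0,-0.05,0,1],
  [0.5,0,-0.05,0,1],
])

```text
time_s: 6.1
eef_pos: [0.3316, 1.0949, 0.2053]
ee_rot: [-3.131, -0.319, 1.262]
wrist_force: [0.9, 0.6, -0.7]
grip_width: 1.004
```

Emit:
play_rows([
  [0.5,0,0,0,1],
  [0.5,0,0,0,1],
  [0.5,0,0,0,1],
  [0.5,0,0,0,1],
  [0.5,0,0,0,1],
  [0.5,0,0,0,1],
  [0.5,0,0,0,1],
  [0.5,0,0,0,1],
])

```text
time_s: 6.77
eef_pos: [0.3369, 1.1031, 0.2261]
ee_rot: [-3.131, -0.359, 1.262]
wrist_force: [-0.6, 0.4, 0.5]
grip_width: 0.999
```

Emit:
play_rows([
  [0.5,0,0.05,0,1],
  [0.5,0,0.05,0,1],
  [0.5,0,0.05,0,1],
  [0.5,0,0.05,0,1],
  [0.5,0,0.05,0,1],
  [0.5,0,0.05,0,1],
  [0.5,0,0.05,0,1],
  [0.5,0,0.05,0,1],
])

```text
time_s: 7.43
eef_pos: [0.3427, 1.1152, 0.2312]
ee_rot: [-3.13, -0.398, 1.261]
wrist_force: [-0.7, -1.0, -0.3]
grip_width: 0.999
```

```bash
python3 st.py
```

```text
7.43 q [1.269 1.233 0.059 0.008 1.451 0.006] p [0.3427 1.1152 0.2312] F [-0.7 -1.  -0.3] w 0.999
tool x [0.281 0.878 0.388] y [ 0.954 -0.301 -0.01 ] z [ 0.108  0.373 -0.922]
```

Emit:
play_rows([
  [0.5,-0.2,0.1,0,1],
  [0.5,-0.2,0.1,0,1],
  [0.5,-0.2,0.1,0,1],
  [0.5,-0.2,0.1,0,1],
  [0.5,-0.2,0.1,0,1],
  [0.5,-0.2,0.1,0,1],
  [0.5,-0.2,0.1,0,1],
  [0.5,-0.2,0.1,0,1],
])

```text
time_s: 8.1
eef_pos: [0.2668, 1.1519, 0.2241]
ee_rot: [-3.127, -0.437, 1.261]
wrist_force: [0.3, 0.2, -0.4]
grip_width: 1.001
```

Emit:
play_rows([
  [0.5,0,0.15,0,1],
  [0.5,0,0.15,0,1],
  [0.5,0,0.15,0,1],
  [0.5,0,0.15,0,1],
  [0.5,0,0.15,0,1],
  [0.5,0,0.15,0,1],
  [0.5,0,0.15,0,1],
  [0.5,0,0.15,0,1],
])

```text
time_s: 8.77
eef_pos: [0.2898, 1.1648, 0.2077]
ee_rot: [-3.124, -0.475, 1.26]
wrist_force: [0.5, -0.3, -0.8]
grip_width: 0.999
```

Emit:
play_rows([
  [0.5,0,0.15,0,1],
  [0.5,0,0.15,0,1],
  [0.5,0,0.15,0,1],
  [0.5,0,0.15,0,1],
  [0.5,0,0.15,0,1],
  [0.5,0,0.15,0,1],
  [0.5,0,0.15,0,1],
  [0.5,0,0.15,0,1],
])

```text
time_s: 9.43
eef_pos: [0.3071, 1.1751, 0.2043]
ee_rot: [-3.122, -0.513, 1.259]
wrist_force: [0.0, -0.3, -0.1]
grip_width: 0.997
```

Emit:
play_rows([
  [0.5,0,0.2,0,1],
  [0.5,0,0.2,0,1],
  [0.5,0,0.2,0,1],
  [0.5,0,0.2,0,1],
  [0.5,0,0.2,0,1],
  [0.5,0,0.2,0,1],
  [0.5,0,0.2,0,1],
  [0.5,0,0.2,0,1],
])

```text
time_s: 10.1
eef_pos: [0.322, 1.1873, 0.1917]
ee_rot: [-3.12, -0.551, 1.258]
wrist_force: [-0.6, 0.5, 0.1]
grip_width: 1.001
```

```bash
python3 st.py
```

```text
10.1 q [ 1.306  1.295  0.059 -0.003  1.236  0.041] p [0.322  1.1873 0.1917] F [-0.6  0.5  0.1] w 1.001
tool x [0.262 0.811 0.523] y [ 0.955 -0.296 -0.019] z [ 0.14   0.505 -0.852]
```

Emit:
play_rows([
  [0.5,-0.1,0.2,0,1],
  [0.5,-0.1,0.2,0,1],
  [0.5,-0.1,0.2,0,1],
  [0.5,-0.1,0.2,0,1],
  [0.5,-0.1,0.2,0,1],
  [0.5,-0.1,0.2,0,1],
  [0.5,-0.1,0.2,0,1],
  [0.5,-0.1,0.2,0,1],
])

```text
time_s: 10.77
eef_pos: [0.2936, 1.2073, 0.1919]
ee_rot: [-3.116, -0.587, 1.257]
wrist_force: [0.6, 0.4, 0.4]
grip_width: 0.996
```

Emit:
play_rows([
  [0.5,-0.1,0.2,0,1],
  [0.5,-0.1,0.2,0,1],
  [0.5,-0.1,0.2,0,1],
  [0.5,-0.1,0.2,0,1],
  [0.5,-0.1,0.2,0,1],
  [0.5,-0.1,0.2,0,1],
  [0.5,-0.1,0.2,0,1],
  [0.5,-0.1,0.2,0,1],
])

```text
time_s: 11.43
eef_pos: [0.2708, 1.223, 0.2016]
ee_rot: [-3.112, -0.624, 1.256]
wrist_force: [-0.5, -0.1, 0.9]
grip_width: 1.001
```

Emit:
play_rows([
  [0.5,-0.05,0.25,0,1],
  [0.5,-0.05,0.25,0,1],
  [0.5,-0.05,0.25,0,1],
  [0.5,-0.05,0.25,0,1],
  [0.5,-0.05,0.25,0,1],
  [0.5,-0.05,0.25,0,1],
  [0.5,-0.05,0.25,0,1],
  [0.5,-0.05,0.25,0,1],
])

```text
time_s: 12.1
eef_pos: [0.2738, 1.2345, 0.2003]
ee_rot: [-3.108, -0.659, 1.255]
wrist_force: [-0.3, -0.5, 0.1]
grip_width: 1.004
```

Emit:
play_rows([
  [0.5,-0.05,0.25,0,1],
  [0.5,-0.05,0.25,0,1],
  [0.5,-0.05,0.25,0,1],
  [0.5,-0.05,0.25,0,1],
  [0.5,-0.05,0.25,0,1],
  [0.5,-0.05,0.25,0,1],
  [0.5,-0.05,0.25,0,1],
  [0.5,-0.05,0.25,0,1],
])

```text
time_s: 12.77
eef_pos: [0.2758, 1.2439, 0.209]
ee_rot: [-3.103, -0.694, 1.253]
wrist_force: [-0.2, 0.6, 0.4]
grip_width: 0.998
```

Emit:
play_rows([
  [0.5,-0.05,0.25,0,1],
  [0.5,-0.05,0.25,0,1],
  [0.5,-0.05,0.25,0,1],
  [0.5,-0.05,0.25,0,1],
  [0.5,-0.05,0.25,0,1],
  [0.5,-0.05,0.25,0,1],
  [0.5,-0.05,0.25,0,1],
  [0.5,-0.05,0.25,0,1],
])

```text
time_s: 13.43
eef_pos: [0.2771, 1.2516, 0.2253]
ee_rot: [-3.098, -0.728, 1.251]
wrist_force: [0.4, 0.9, -0.5]
grip_width: 1.001
```

Emit:
play_rows([
  [0.5,-0.05,0.3,0,1],
  [0.5,-0.05,0.3,0,1],
  [0.5,-0.05,0.3,0,1],
  [0.5,-0.05,0.3,0,1],
  [0.5,-0.05,0.3,0,1],
  [0.5,-0.05,0.3,0,1],
  [0.5,-0.05,0.3,0,1],
  [0.5,-0.05,0.3,0,1],
])

```text
time_s: 14.1
eef_pos: [0.279, 1.2609, 0.2305]
ee_rot: [-3.094, -0.761, 1.249]
wrist_force: [-0.5, -0.4, -0.1]
grip_width: 1.002
```

```bash
python3 st.py
```

```text
14.1 q [ 1.36   1.302  0.059 -0.033  1.019  0.098] p [0.279  1.2609 0.2305] F [-0.5 -0.4 -0.1] w 1.002
tool x [0.229 0.687 0.69 ] y [ 0.958 -0.284 -0.035] z [ 0.172  0.669 -0.723]
```

Emit:
play_rows([
  [0.5,-0.05,0.25,0,1],
  [0.5,-0.05,0.25,0,1],
  [0.5,-0.05,0.25,0,1],
  [0.5,-0.05,0.25,0,1],
  [0.5,-0.05,0.25,0,1],
  [0.5,-0.05,0.25,0,1],
  [0.5,-0.05,0.25,0,1],
  [0.5,-0.05,0.25,0,1],
])

```text
time_s: 14.77
eef_pos: [0.279, 1.2651, 0.2608]
ee_rot: [-3.089, -0.794, 1.247]
wrist_force: [0.1, -0.0, 0.5]
grip_width: 0.997
```

Emit:
play_rows([
  [0.5,0,0.25,0,1],
  [0.5,0,0.25,0,1],
  [0.5,0,0.25,0,1],
  [0.5,0,0.25,0,1],
  [0.5,0,0.25,0,1],
  [0.5,0,0.25,0,1],
  [0.5,0,0.25,0,1],
  [0.5,0,0.25,0,1],
])

```text
time_s: 15.43
eef_pos: [0.2984, 1.2637, 0.2935]
ee_rot: [-3.084, -0.827, 1.244]
wrist_force: [0.1, 0.3, 0.7]
grip_width: 1.001
```

Emit:
play_rows([
  [0.5,0,0.3,0,1],
  [0.5,0,0.3,0,1],
  [0.5,0,0.3,0,1],
  [0.5,0,0.3,0,1],
  [0.5,0,0.3,0,1],
  [0.5,0,0.3,0,1],
  [0.5,0,0.3,0,1],
  [0.5,0,0.3,0,1],
])

```text
time_s: 16.1
eef_pos: [0.3141, 1.2656, 0.3114]
ee_rot: [-3.08, -0.859, 1.241]
wrist_force: [-0.3, -0.1, -0.5]
grip_width: 1.002
```

Emit:
play_rows([
  [0.5,0,0.3,0,1],
  [0.5,0,0.3,0,1],
  [0.5,0,0.3,0,1],
  [0.5,0,0.3,0,1],
  [0.5,0,0.3,0,1],
  [0.5,0,0.3,0,1],
  [0.5,0,0.3,0,1],
  [0.5,0,0.3,0,1],
])

```text
time_s: 16.77
eef_pos: [0.3264, 1.2664, 0.3348]
ee_rot: [-3.076, -0.891, 1.238]
wrist_force: [0.2, -0.2, -1.1]
grip_width: 1.0
```

Emit:
play_rows([
  [0.5,0,0.3,0,1],
  [0.5,0,0.3,0,1],
  [0.5,0,0.3,0,1],
  [0.5,0,0.3,0,1],
  [0.5,0,0.3,0,1],
  [0.5,0,0.3,0,1],
  [0.5,0,0.3,0,1],
  [0.5,0,0.3,0,1],
])

```text
time_s: 17.43
eef_pos: [0.336, 1.266, 0.362]
ee_rot: [-3.072, -0.923, 1.235]
wrist_force: [0.1, 0.4, -0.6]
grip_width: 1.001
```

```bash
python3 st.py
```

```text
17.43 q [1.307 1.217 0.059 0.014 0.941 0.035] p [0.336 1.266 0.362] F [ 0.1  0.4 -0.6] w 1.001
tool x [0.199 0.57  0.797] y [ 0.96  -0.277 -0.042] z [ 0.197  0.774 -0.602]
```

Emit:
play_rows([
  [0.4,-0.1,0.4,0,1],
  [0.4,-0.1,0.4,0,1],
  [0.4,-0.1,0.4,0,1],
  [0.4,-0.1,0.4,0,1],
  [0.4,-0.1,0.4,0,1],
  [0.4,-0.1,0.4,0,1],
  [0.4,-0.1,0.4,0,1],
  [0.4,-0.1,0.4,0,1],
])

```text
time_s: 18.1
eef_pos: [0.3062, 1.2884, 0.3397]
ee_rot: [-3.067, -0.953, 1.231]
wrist_force: [0.4, -0.1, 1.9]
grip_width: 1.001
```

Emit:
play_rows([
  [0.4,0,0.4,0,1],
  [0.4,0,0.4,0,1],
  [0.4,0,0.4,0,1],
  [0.4,0,0.4,0,1],
  [0.4,0,0.4,0,1],
  [0.4,0,0.4,0,1],
  [0.4,0,0.4,0,1],
  [0.4,0,0.4,0,1],
])

```text
time_s: 18.77
eef_pos: [0.3213, 1.2955, 0.3293]
ee_rot: [-3.062, -0.982, 1.227]
wrist_force: [0.5, -0.5, 0.8]
grip_width: 1.002
```

Emit:
play_rows([
  [0.5,0,0.3,0,1],
  [0.5,0,0.3,0,1],
  [0.5,0,0.3,0,1],
  [0.5,0,0.3,0,1],
  [0.5,0,0.3,0,1],
  [0.5,0,0.3,0,1],
  [0.5,0,0.3,0,1],
  [0.5,0,0.3,0,1],
])

```text
time_s: 19.43
eef_pos: [0.3313, 1.2872, 0.3834]
ee_rot: [-3.057, -1.011, 1.223]
wrist_force: [0.6, -0.7, -0.7]
grip_width: 0.998
```

Emit:
play_rows([
  [0.5,0,0.3,0,1],
  [0.5,0,0.3,0,1],
  [0.5,0,0.3,0,1],
  [0.5,0,0.3,0,1],
  [0.5,0,0.3,0,1],
  [0.5,0,0.3,0,1],
  [0.5,0,0.3,0,1],
  [0.5,0,0.3,0,1],
])

```text
time_s: 20.1
eef_pos: [0.3388, 1.2785, 0.4334]
ee_rot: [-3.051, -1.04, 1.217]
wrist_force: [-0.5, 0.0, 0.0]
grip_width: 1.001
```

```bash
python3 st.py
```

```text
20.1 q [1.307 1.182 0.059 0.017 0.858 0.034] p [0.3388 1.2785 0.4334] F [-0.5  0.   0. ] w 1.001
tool x [0.175 0.475 0.863] y [ 0.961 -0.272 -0.046] z [ 0.213  0.837 -0.504]
```

The tool is now only 30° below horizontal, with heading about 76°. I'll fit the arm lengths and check that grasp and pour are reachable.

```bash
cat > kin.py <<'E'
import numpy as np
from scipy.spatial.transform import Rotation as Ro
from scipy.optimize import least_squares
Sm=[([1.2616,.35364,1.63414,0,1.15519,-.00239],[.1886,.59534,.21386]),([1.334,.922,.611,0,1.61,.07],[.2207,.9223,.2378]),
([1.319,1.216,.058,0,1.827,.055],[.2565,1.005,.2212]),([1.281,1.369,.059,.005,1.474,.017],[.3226,1.0928,.0709]),([1.306,1.295,.059,-.003,1.236,.041],[.322,1.1873,.1917]),([1.307,1.182,.059,.017,.858,.034],[.3388,1.2785,.4334])]
def fk(q,L):
    H,L1,L2,L3,e,a=L; y=lambda t:Ro.from_euler('y',t); z=lambda t:Ro.from_euler('z',t)
    p=np.array([0,0,H]); R=z(q[0]); p=p+R.apply([a,0,0]); R=R*y(q[1]); p=p+R.apply([e,0,L1]); R=R*y(q[2]); p=p+R.apply([0,0,L2])
    w=p; R=R*z(q[3])*y(q[4])*z(q[5]+np.pi); return p+R.apply([0,0,L3]),R,w
s=least_squares(lambda L:np.concatenate([fk(q,L)[0]-p for q,p in Sm]+[0.02*L[4:]]),[.36,.6,.45,.25,0,0]); LL=s.x
lo=np.array([-2.63,-.92,.06,-1.3,0,-3.02]);hi=np.array([2.63,2.1,2.66,4.44,2.69,3.02])
def ik(p,R,q0):
    f=lambda q:np.concatenate([(fk(q,LL)[0]-p)*5,(R.inv()*fk(q,LL)[1]).as_rotvec()])
    r=least_squares(f,np.clip(q0,lo+1e-3,hi-1e-3),bounds=(lo,hi)); return r.x,np.abs(r.fun).max()
if __name__=='__main__':
    print(LL.round(4),np.abs(s.fun).max())
    R0=Ro.from_euler('xyz',[-3.051,-1.04,1.217]); d=R0.apply([0,0,1]); xx=R0.as_matrix()[:,0]
    # roll so x is horizontal: turn -90ish
    best=None
    t=np.degrees(np.arctan2(-R0.apply([1,0,0])[2],R0.apply([0,1,0])[2])); 
    c=[t,t+180,t-180]; print('turn candidates',c)
    turn=min(c,key=lambda v:abs(v+90))
    Rg=R0*Ro.from_euler('z',turn,degrees=True); print(turn,Rg.as_matrix().round(3))
    cup=np.array([.427,.176,.04]); q=np.array(Sm[-1][0]); gd=.0187
    g=lambda c,b:c+d*(gd-b)
    path=[('start',Sm[-1][1],R0),('turned',np.array([.30,1.0,.4]),Rg)]
    for P in [(.2,.85,.4),(.2,.6,.4),(.25,.3,.4),(.3,.1,.35),(.35,0,.25)]: path.append(('via',np.array(P),Rg))
    path+=[('pre',g(cup,.12),Rg),('grasp',g(cup,0),Rg),('lift',g(cup+[0,0,.15],0),Rg)]
    pour=np.array([.525,.06,.17])
    for th in (0,50,100,130,150): path.append((f'pour{th}',g(pour,0),Rg*Ro.from_euler('z',th,degrees=True)))
    for n,p,R in path:
        q,e=ik(np.array(p),R,q); print(n,np.round(p,3),q.round(2),'err',round(e,4),'wrist',fk(q,LL)[2].round(2))
E
python3 kin.py
```

```text
[ 0.2122  0.5956  0.4931  0.3665 -0.0234 -0.0068] 0.007592713471345602
turn candidates [np.float64(-93.0397810661078), np.float64(86.9602189338922), np.float64(-273.0397810661078)]
-93.0397810661078 [[-0.969  0.124  0.213]
 [ 0.246  0.489  0.837]
 [ 0.     0.864 -0.504]]
start [0.339 1.278 0.433] [1.31 1.19 0.06 0.02 0.85 0.04] err 0.0082 wrist [0.26 0.97 0.62]
turned [0.3 1.  0.4] [ 1.26  0.51  1.39  0.26  0.21 -1.86] err 0.0 wrist [0.22 0.69 0.58]
via [0.2  0.85 0.4 ] [ 1.35  0.24  1.78 -0.28  0.09 -1.28] err 0.0 wrist [0.12 0.54 0.58]
via [0.2 0.6 0.4] [ 1.18 -0.17  2.18  0.95  0.15 -2.59] err 0.0 wrist [0.12 0.29 0.58]
via [0.25 0.3  0.4 ] [ 0.15 -0.53  2.3   0.97  1.07 -3.02] err 0.0884 wrist [0.15 0.02 0.62]
via [0.3  0.1  0.35] [-0.3  -0.4   2.17  0.67  1.34 -3.02] err 0.3808 wrist [ 0.21 -0.07  0.66]
via [0.35 0.   0.25] [-0.36 -0.18  2.17  0.51  1.18 -3.02] err 0.5519 wrist [ 0.29 -0.11  0.6 ]
pre [0.405 0.091 0.091] [-0.01  0.04  2.33  0.58  0.67 -3.02] err 0.6376 wrist [ 0.34 -0.    0.46]
grasp [0.431 0.192 0.031] [ 0.23  0.21  2.3   0.7   0.49 -3.02] err 0.6482 wrist [0.37 0.09 0.4 ]
lift [0.431 0.192 0.181] [ 0.1  -0.04  2.25  0.74  0.75 -3.02] err 0.4655 wrist [0.34 0.03 0.51]
pour0 [0.529 0.076 0.161] [-0.14  0.21  2.    0.62  0.94 -3.02] err 0.5373 wrist [ 0.48 -0.07  0.51]
pour50 [0.529 0.076 0.161] [-0.43  0.42  2.05  1.    1.23 -3.02] err 0.0917 wrist [ 0.48 -0.22  0.38]
pour100 [0.529 0.076 0.161] [-0.47  0.46  2.1   1.09  1.25 -2.37] err 0.0 wrist [ 0.45 -0.23  0.35]
pour130 [0.529 0.076 0.161] [-0.47  0.46  2.1   1.09  1.25 -1.84] err 0.0 wrist [ 0.45 -0.23  0.35]
pour150 [0.529 0.076 0.161] [-0.47  0.46  2.1   1.09  1.25 -1.49] err 0.0 wrist [ 0.45 -0.23  0.35]
```

```bash
cat > plan.py <<'E'
from kin import *
R0=Ro.from_euler('xyz',[-3.051,-1.04,1.217]); d=R0.apply([0,0,1])
Rg=R0*Ro.from_euler('z',86.96,degrees=True); print(Rg.as_matrix().round(3))
q=np.array(Sm[-1][0]); cup=np.array([.427,.176,.038]); tcp=lambda c,b=0:c+d*(.0127-b)
W=[('start',Sm[-1][1],R0),('a',(.22,1.0,.42),Rg),('b',(.1,.8,.72),Rg),('c',(.12,.5,.78),Rg),('d',(.25,.2,.65),Rg),('e',(.36,.02,.4),Rg),('pre',tcp(cup,.14),Rg),('grasp',tcp(cup),Rg),('lift',tcp(cup+[0,0,.14]),Rg),('pour0',tcp(np.array([.531,.12,.17])),Rg)]
for th in(60,130): W.append((f'pour{th}',W[9][1],Rg*Ro.from_euler('z',th,degrees=True)))
for (n0,p0,r0),(n,p,r) in zip(W,W[1:]):
    for f in np.linspace(.1,1,10):
        rr=r0*Ro.from_rotvec((r0.inv()*r).as_rotvec()*f); pp=np.array(p0)*(1-f)+np.array(p)*f
        qo=q; q,e=ik(pp,rr,q)
        if np.abs(q-qo).max()>.35 or e>.01: print('  jump',n,round(f,1),q.round(2),round(e,3))
    print(n,np.round(p,3),q.round(2),'err',round(e,3),'wrist',fk(q,LL)[2].round(2))
E
python3 plan.py
```

```text
[[ 0.969 -0.124  0.213]
 [-0.246 -0.489  0.837]
 [ 0.    -0.864 -0.504]]
a [0.22 1.   0.42] [ 1.37  0.46  1.42 -0.18  0.22  1.77] err 0.0 wrist [0.14 0.69 0.6 ]
b [0.1  0.8  0.72] [ 1.53  0.07  1.31 -0.26  0.75  1.87] err 0.0 wrist [0.02 0.49 0.9 ]
c [0.12 0.5  0.78] [ 1.36 -0.38  1.51 -0.04  0.96  1.61] err 0.0 wrist [0.04 0.19 0.96]
d [0.25 0.2  0.65] [-0.56 -0.44  1.82  1.07  1.93  0.02] err 0.0 wrist [ 0.17 -0.11  0.83]
e [0.36 0.02 0.4 ] [-0.79 -0.01  2.05  0.85  1.74 -0.68] err 0.0 wrist [ 0.28 -0.29  0.58]
pre [0.4   0.069 0.102] [-0.64  0.47  2.35  1.04  1.19 -1.24] err 0.0 wrist [ 0.32 -0.24  0.29]
grasp [0.43  0.187 0.032] [-0.33  0.63  2.42  1.44  1.05 -1.46] err 0.0 wrist [ 0.35 -0.12  0.22]
lift [0.43  0.187 0.172] [-0.33  0.28  2.36  1.24  1.15 -1.03] err 0.0 wrist [ 0.35 -0.12  0.36]
pour0 [0.534 0.131 0.164] [-0.37  0.43  2.14  1.17  1.19 -0.95] err 0.0 wrist [ 0.46 -0.18  0.35]
pour60 [0.534 0.131 0.164] [-0.37  0.43  2.14  1.17  1.19  0.09] err 0.0 wrist [ 0.46 -0.18  0.35]
pour130 [0.534 0.131 0.164] [-0.37  0.43  2.14  1.17  1.19  1.31] err 0.0 wrist [ 0.46 -0.18  0.35]
```

Emit:
play_rows([
  [-0.02,-0.005,-0.03,7,1],
  [-0.04,-0.01,-0.06,14,1],
  [-0.06,-0.015,-0.1,21,1],
  [-0.08,-0.02,-0.135,28,1],
  [-0.1,-0.025,-0.17,35,1],
  [-0.12,-0.03,-0.2,42,1],
  [-0.145,-0.035,-0.23,49,1],
  [-0.165,-0.04,-0.255,56,1],
])

```text
time_s: 20.77
eef_pos: [0.2364, 1.0403, 0.4272]
ee_rot: [-2.223, -0.596, 0.157]
wrist_force: [-0.7, 0.4, -0.1]
grip_width: 1.0
```

```bash
cat > to.py <<'E'
import sys
from h import *
from scipy.spatial.transform import Rotation as Ro
o=ctrl.observe(); R=Ro.from_euler('xyz',o['ee_rot']).as_matrix(); p=o['eef_pos']
print(round(o['time_s'],2),'q',o['joint_pos'].round(2),'p',p.round(3),'F',np.round(o['wrist_force'],1)); print(R.round(3))
print('level turn (deg):',np.degrees(np.arctan2(-R[2,0],R[2,1])).round(1),'+-180')
for a in sys.argv[1:]:
    t=np.array(eval(a)); print(t,'tool delta',((t-p)@R).round(4),np.linalg.norm(t-p).round(3)); p=t
E
python3 to.py "(.1,.8,.72)" "(.25,.5,.72)" "(.36,.2,.65)" "(.36,.02,.4)"
```

```text
20.77 q [ 1.36  0.54  1.28 -0.1   0.29  0.98] p [0.236 1.04  0.427] F [-0.7  0.4 -0.1]
[[ 0.818  0.535  0.213]
 [ 0.129 -0.53   0.838]
 [ 0.561 -0.658 -0.503]]
level turn (deg): -139.5 +-180
[0.1  0.8  0.72] tool delta [ 0.0217 -0.138  -0.3775] 0.403
[0.25 0.5  0.72] tool delta [ 0.0839  0.2394 -0.2195] 0.335
[0.36 0.2  0.65] tool delta [ 0.012   0.264  -0.1928] 0.327
[0.36 0.02 0.4 ] tool delta [-0.1635  0.2599 -0.0251] 0.308
```

Emit:
play_rows([
  [-0.02,0.005,-0.035,6,1],
  [-0.04,0.01,-0.07,12,1],
  [-0.06,0.015,-0.11,18,1],
  [-0.085,0.02,-0.15,24,1],
  [-0.108,0.026,-0.194,30,1],
  [-0.085,0,-0.21,36,1],
  [-0.065,-0.02,-0.23,40.5,1],
  [-0.05,-0.04,-0.245,40.5,1],
])

```text
time_s: 21.43
eef_pos: [0.1206, 0.8471, 0.5459]
ee_rot: [-2.101, 0.006, -0.251]
wrist_force: [0.1, 2.4, 0.7]
grip_width: 0.997
```

```bash
python3 to.py "(.13,.7,.72)" "(.25,.45,.72)" "(.36,.2,.65)" "(.36,.02,.4)"
```

```text
21.43 q [ 1.49  0.12  1.6  -0.36  0.41  1.99] p [0.121 0.847 0.546] F [0.1 2.4 0.7]
[[ 0.969 -0.131  0.211]
 [-0.249 -0.489  0.836]
 [-0.006 -0.862 -0.506]]
level turn (deg): 179.6 +-180
[0.13 0.7  0.72] tool delta [ 0.0445 -0.0794 -0.2092] 0.228
[0.25 0.45 0.72] tool delta [ 0.1784  0.1065 -0.1837] 0.277
[0.36 0.2  0.65] tool delta [ 0.1691  0.1682 -0.1504] 0.282
[0.36 0.02 0.4 ] tool delta [ 0.0463  0.3036 -0.024 ] 0.308
```

Emit:
play_rows([
  [0.045,-0.08,-0.21,0,1],
  [0.045,-0.08,-0.21,0,1],
  [0.045,-0.08,-0.21,0,1],
  [0.045,-0.08,-0.21,0,1],
  [0.045,-0.08,-0.21,0,1],
  [0.065,-0.07,-0.23,0,1],
  [0.09,-0.05,-0.26,0,1],
  [0.115,-0.04,-0.29,0,1],
])

```text
time_s: 22.1
eef_pos: [0.1727, 0.5987, 0.7267]
ee_rot: [-2.1, 0.006, -0.249]
wrist_force: [1.2, 0.3, -0.4]
grip_width: 1.0
```

```bash
python3 to.py "(.25,.45,.72)" "(.36,.2,.65)" "(.36,.02,.4)"
```

```text
22.1 q [ 1.25 -0.32  1.62  0.09  0.8   1.48] p [0.173 0.599 0.727] F [ 1.2  0.3 -0.4]
[[ 0.969 -0.129  0.21 ]
 [-0.246 -0.488  0.837]
 [-0.006 -0.863 -0.505]]
level turn (deg): 179.6 +-180
[0.25 0.45 0.72] tool delta [ 0.1115  0.0683 -0.1049] 0.168
[0.36 0.2  0.65] tool delta [ 0.1686  0.1682 -0.1509] 0.282
[0.36 0.02 0.4 ] tool delta [ 0.0459  0.3036 -0.0245] 0.308
```

Emit:
play_rows([
  [0.03,0.017,-0.026,0,1],
  [0.056,0.034,-0.052,0,1],
  [0.084,0.051,-0.079,0,1],
  [0.11,0.068,-0.105,0,1],
  [0.135,0.092,-0.127,0,1],
  [0.16,0.116,-0.148,0,1],
  [0.18,0.14,-0.17,0,1],
  [0.2,0.165,-0.19,0,1],
])

```text
time_s: 22.77
eef_pos: [0.2889, 0.3542, 0.6918]
ee_rot: [-2.102, 0.005, -0.25]
wrist_force: [1.5, -0.7, 0.1]
grip_width: 1.0
```

```bash
python3 to.py "(.36,.2,.65)" "(.37,.02,.4)" "(.4,.069,.102)"
```

```text
22.77 q [ 0.24 -0.5   1.79  0.91  1.32  0.51] p [0.289 0.354 0.692] F [ 1.5 -0.7  0.1]
[[ 0.969 -0.129  0.211]
 [-0.247 -0.49   0.836]
 [-0.005 -0.862 -0.506]]
level turn (deg): 179.7 +-180
[0.36 0.2  0.65] tool delta [ 0.1072  0.1024 -0.0928] 0.175
[0.37 0.02 0.4 ] tool delta [ 0.0553  0.3024 -0.0218] 0.308
[0.4   0.069 0.102] tool delta [0.0184 0.2291 0.1982] 0.303
```

Emit:
play_rows([
  [0.026,0.025,-0.023,0,1],
  [0.052,0.05,-0.046,0,1],
  [0.08,0.076,-0.07,0,1],
  [0.107,0.102,-0.093,0,1],
  [0.112,0.14,-0.094,0,1],
  [0.118,0.175,-0.096,0,1],
  [0.124,0.205,-0.1,0,1],
  [0.124,0.205,-0.1,0,1],
])

```text
time_s: 23.43
eef_pos: [0.3614, 0.1367, 0.5602]
ee_rot: [-2.103, 0.011, -0.253]
wrist_force: [-0.4, 0.8, -0.7]
grip_width: 1.001
```

Emit:
play_rows([
  [0.006,0.035,-0.003,0,1],
  [0.012,0.07,-0.006,0,1],
  [0.018,0.105,-0.009,0,1],
  [0.024,0.14,-0.012,0,1],
  [0.03,0.17,-0.014,0,1],
  [0.036,0.2,-0.016,0,1],
  [0.036,0.2,-0.016,0,1],
  [0.036,0.2,-0.016,0,1],
])

```text
time_s: 24.1
eef_pos: [0.366, 0.0165, 0.3959]
ee_rot: [-2.102, 0.013, -0.255]
wrist_force: [-0.9, 0.1, -0.1]
grip_width: 0.998
```

```bash
python3 to.py  "(.4,.069,.102)"
python3 - <<'E'
from h import *
s=snap("wrist"); cv2.imwrite("pics/wrist1.png",s['pixels']); np.savez("wrist1.npz",**s)
t=snap("top"); np.savez("top1.npz",**t); cv2.imwrite("pics/top1.png",np.hstack([t['pixels'][80:300,150:460]]))
E
```

```text
24.1 q [-0.78 -0.    2.07  0.85  1.72 -0.68] p [0.366 0.017 0.396] F [-0.9  0.1 -0.1]
[[ 0.968 -0.138  0.211]
 [-0.252 -0.487  0.836]
 [-0.013 -0.862 -0.506]]
level turn (deg): 179.1 +-180
[0.4   0.069 0.102] tool delta [0.0235 0.2232 0.1998] 0.3
```

View pics/wrist1.png

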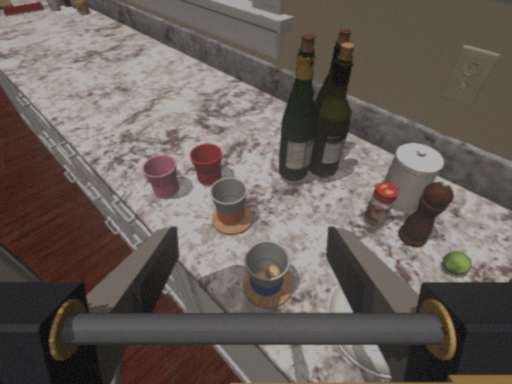

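The wrist view shows the blue cup at (267,268) on its coaster between the fingers, the orange cup at (229,203) behind it, and the bowl at lower right (360,330). I'll refine the cup position from the wrist and top depth.

```bash
python3 - <<'E'
from h import *
for n in ("wrist1","top1"):
    s={k:v for k,v in np.load(n+".npz").items()}; C=cloud(s)
    near=np.hypot(C[...,0]-.427,C[...,1]-.176)<.06
    for lo,hi in ((.085,.102),):
        q=C[near&(C[...,2]>lo)&(C[...,2]<hi)&(s['depth']>0)]
        if len(q)>20:
            (c,r)=cv2.minEnclosingCircle(q[:,:2].astype(np.float32)); print(n,'rim',len(q),np.round(c,4),round(r,4),np.percentile(q[:,2],90).round(4))
    h=cv2.cvtColor(s['pixels'],cv2.COLOR_BGR2HSV); m=cv2.inRange(h,(100,90,30),(130,255,255))>0
    q=C[m&near]; print('sleeve',len(q),q.mean(0).round(3) if len(q) else '')
    nb=np.hypot(C[...,0]-.581,C[...,1]-.045)<.11; q=C[nb&(C[...,2]>.043)&(C[...,2]<.056)]
    (c,r)=cv2.minEnclosingCircle(q[:,:2].astype(np.float32)); print('bowl',len(q),np.round(c,4),round(r,4))
E
python3 to.py "(.395,.058,.102)" "(.428,.187,.034)"
```

```text
wrist1 rim 409 [0.4306 0.1744] 0.0399 0.0922
sleeve 62 [0.423 0.145 0.032]
bowl 281 [0.5522 0.0424] 0.0771
top1 rim 197 [0.4267 0.1757] 0.0397 0.0955
sleeve 0 
bowl 507 [0.5804 0.0448] 0.085
24.2 q [-0.78 -0.01  2.06  0.85  1.72 -0.68] p [0.366 0.017 0.397] F [-0.4  0.   1. ]
[[ 0.968 -0.135  0.211]
 [-0.251 -0.489  0.836]
 [-0.01  -0.862 -0.507]]
level turn (deg): 179.4 +-180
[0.395 0.058 0.102] tool delta [0.0207 0.2302 0.19  ] 0.299
[0.428 0.187 0.034] tool delta [ 0.0003 -0.009   0.1492] 0.15
```

Emit:
play_rows([
  [0.003,0.03,0.027,-0.5,1],
  [0.006,0.06,0.054,-0.5,1],
  [0.01,0.09,0.081,-0.5,1],
  [0.013,0.12,0.108,-0.5,1],
  [0.017,0.15,0.135,-0.5,1],
  [0.021,0.187,0.167,-0.5,1],
  [0.025,0.2225,0.199,-0.5,1],
  [0.025,0.2225,0.199,-0.5,1],
])

```text
time_s: 24.87
eef_pos: [0.4024, 0.0693, 0.101]
ee_rot: [-2.104, 0.004, -0.248]
wrist_force: [-1.2, 0.8, 0.6]
grip_width: 1.001
```

```bash
python3 to.py "(.4317,.1856,.033)"
python3 - <<'E'
from h import *
s=snap("wrist"); cv2.imwrite("pics/wrist2.png",s['pixels'])
C=cloud(s); near=np.hypot(C[...,0]-.427,C[...,1]-.176)<.06
q=C[near&(C[...,2]>.085)&(C[...,2]<.102)]
print(len(q),cv2.minEnclosingCircle(q[:,:2].astype(np.float32)) if len(q)>9 else '')
E
```

```text
24.87 q [-0.62  0.57  2.26  1.06  1.17 -1.25] p [0.402 0.069 0.101] F [-1.2  0.8  0.6]
[[ 0.969 -0.128  0.209]
 [-0.245 -0.492  0.835]
 [-0.004 -0.861 -0.508]]
level turn (deg): 179.7 +-180
[0.4317 0.1856 0.033 ] tool delta [ 1.000e-04 -2.300e-03  1.378e-01] 0.138
1575 ((0.43039852380752563, 0.17429852485656738), 0.04022028669714928)
```

View pics/wrist2.png

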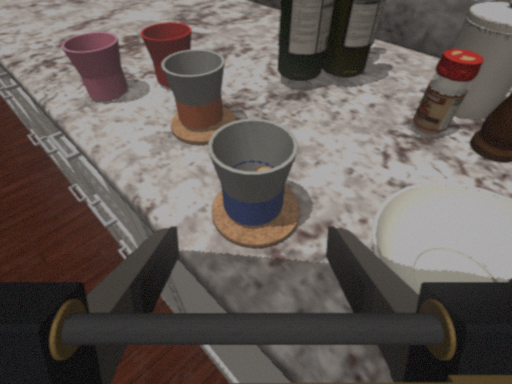

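The cup sits centred between the fingers at (253,175), and the right finger clears the bowl edge at (378,240). I'll advance along the fingers.

Emit:
play_rows([
  [0,-0.002,0.02,0,1],
  [0,-0.003,0.04,0,1],
  [0,-0.004,0.06,0,1],
  [0,-0.005,0.08,0,1],
  [0,-0.005,0.1,0,1],
  [0,-0.005,0.12,0,1],
  [0,-0.005,0.136,0,1],
  [0,-0.005,0.136,0,1],
])

```text
time_s: 25.58
eef_pos: [0.4328, 0.1874, 0.0375]
ee_rot: [-2.102, 0.002, -0.246]
wrist_force: [-0.4, -0.4, 0.1]
grip_width: 0.996
```

```bash
python3 to.py "(.4317,.1856,.036)"
python3 - <<'E'
from h import *
s=snap("side"); cv2.imwrite("pics/side2.png",cv2.resize(s['pixels'][100:260,180:420],None,fx=3,fy=3))
E
```

```text
25.58 q [-0.31  0.73  2.3   1.44  1.05 -1.44] p [0.433 0.187 0.038] F [-0.4 -0.4  0.1]
[[ 0.97  -0.125  0.209]
 [-0.243 -0.491  0.837]
 [-0.002 -0.862 -0.507]]
level turn (deg): 179.9 +-180
[0.4317 0.1856 0.036 ] tool delta [-0.0006  0.0024 -0.001 ] 0.003
```

View pics/side2.png

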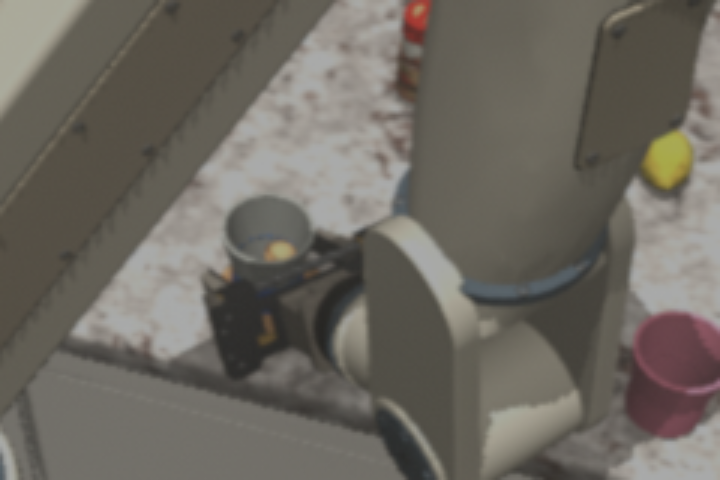

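The cup is between the fingers, with a nut visible at (280,250) and no contact force. Closing the fingers.

Emit:
play_rows([
  [0,0.002,0,0,0.6],
  [0,0.002,0,0,0.5],
  [0,0.002,0,0,0.4],
  [0,0.002,0,0,0.4],
  [0,0.002,0,0,0.4],
  [0,0.002,0,0,0.4],
  [0,0.002,0,0,0.4],
  [0,0.002,0,0,0.4],
], squeeze=30)

```text
time_s: 26.3
eef_pos: [0.4328, 0.1854, 0.0367]
ee_rot: [-2.101, 0.002, -0.247]
wrist_force: [-0.1, -4.8, 6.2]
grip_width: 0.695
```

```bash
python3 st.py
```

```text
26.3 q [-0.316  0.733  2.3    1.438  1.052 -1.444] p [0.4328 0.1854 0.0367] F [-0.1 -4.8  6.2] w 0.695
tool x [ 0.97  -0.244 -0.002] y [-0.125 -0.49  -0.863] z [ 0.21   0.837 -0.506]
```

Emit:
play_rows([
  [0,-0.01,-0.006,0,0.4],
  [0,-0.025,-0.015,0,0.4],
  [0,-0.04,-0.024,0,0.4],
  [0,-0.057,-0.033,0,0.4],
  [0,-0.074,-0.043,0,0.4],
  [0,-0.092,-0.054,0,0.4],
  [0,-0.11,-0.065,0,0.4],
  [0,-0.121,-0.071,0,0.4],
])

```text
time_s: 26.97
eef_pos: [0.4329, 0.185, 0.1783]
ee_rot: [-2.102, 0.001, -0.247]
wrist_force: [1.0, -0.0, -2.0]
grip_width: 0.692
```

```bash
python3 to.py "(.534,.131,.174)"
python3 - <<'E'
from h import *
s=snap("top"); t=snap("side"); cv2.imwrite("pics/lift.png",np.hstack([cv2.resize(s['pixels'][100:260,200:400],None,fx=2,fy=2),cv2.resize(t['pixels'][80:240,200:400],None,fx=2,fy=2)]))
E
```

```text
26.97 q [-0.32  0.36  2.3   1.25  1.14 -1.04] p [0.433 0.185 0.178] F [ 1. -0. -2.]
[[ 0.97  -0.125  0.21 ]
 [-0.245 -0.491  0.836]
 [-0.001 -0.862 -0.506]]
level turn (deg): 179.9 +-180
[0.534 0.131 0.174] tool delta [ 0.1112  0.0176 -0.0217] 0.115
```

View pics/lift.png

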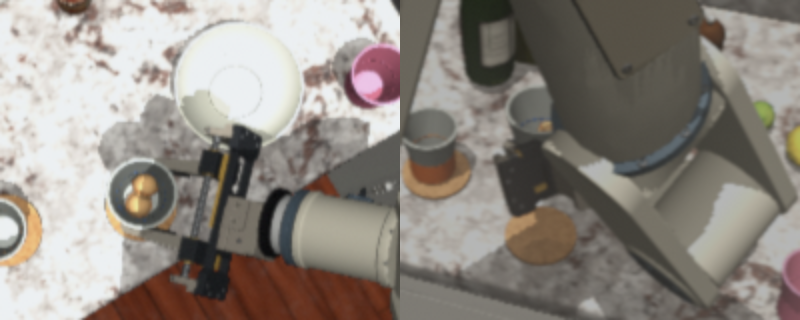

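Lifted cleanly: the cup is upright with both walnuts in it (top half, at (143,190)), and the coaster is empty. Next I'll move beside the bowl and begin tipping.

Emit:
play_rows([
  [0.015,0.004,0,0,0.4],
  [0.03,0.009,-0.003,0,0.4],
  [0.05,0.015,-0.006,0,0.4],
  [0.068,0.02,-0.009,0,0.4],
  [0.085,0.025,-0.011,0,0.4],
  [0.1,0.029,-0.013,0,0.4],
  [0.111,0.031,-0.014,0,0.4],
  [0.111,0.031,-0.014,0,0.4],
])

```text
time_s: 27.73
eef_pos: [0.5359, 0.1299, 0.1574]
ee_rot: [-2.102, -0.001, -0.248]
wrist_force: [-0.8, 0.0, -2.0]
grip_width: 0.691
```

Emit:
play_rows([
  [0,0,0,4,0.4],
  [0,0,0,10,0.4],
  [0,0,0,16,0.4],
  [0,0,0,23,0.4],
  [0,0,0,30,0.4],
  [0,0,0,36,0.4],
  [0,0,0,42,0.4],
  [0,0,0,48,0.4],
])

```text
time_s: 28.4
eef_pos: [0.5347, 0.1304, 0.1568]
ee_rot: [-2.294, 0.699, -0.765]
wrist_force: [1.0, -0.2, -3.1]
grip_width: 0.692
```

```bash
python3 st.py
```

```text
28.4 q [-0.358  0.511  2.074  1.185  1.181 -0.124] p [0.5347 0.1304 0.1568] F [ 1.  -0.2 -3.1] w 0.692
tool x [ 0.552 -0.53  -0.644] y [-0.806 -0.144 -0.574] z [ 0.211  0.836 -0.507]
```

Emit:
play_rows([
  [0,0,0,5,0.4],
  [0,0,0,10,0.4],
  [0,0,0,15,0.4],
  [0,0,0,20,0.4],
  [0,0,0,25,0.4],
  [0,0,0,30,0.4],
  [0,0,0,35,0.4],
  [0,0,0,40,0.4],
])

```text
time_s: 29.07
eef_pos: [0.5333, 0.131, 0.1562]
ee_rot: [-3.101, 1.039, -1.77]
wrist_force: [0.9, -0.3, -2.7]
grip_width: 0.692
```

Emit:
play_rows([
  [0,0,0,4,0.4],
  [0,0,0,8,0.4],
  [0,0,0,12,0.4],
  [0,0,0,16,0.4],
  [0,0,0,20,0.4],
  [0,0,0,24,0.4],
  [0,0,0,28,0.4],
  [0,0,0,32,0.4],
])

```text
time_s: 29.73
eef_pos: [0.5321, 0.1316, 0.1558]
ee_rot: [2.423, 0.833, -2.684]
wrist_force: [0.5, -0.3, -2.6]
grip_width: 0.69
```

Emit:
play_rows([
  [0,0,0,3,0.4],
  [0,0,0,6,0.4],
  [0,0,0,9,0.4],
  [0,0,0,12,0.4],
  [0,0,0,12,0.4],
  [0,0,0,12,0.4],
  [0,0,0,12,0.4],
  [0,0,0,12,0.4],
])

```text
time_s: 30.4
eef_pos: [0.5318, 0.1318, 0.1556]
ee_rot: [2.283, 0.684, -2.886]
wrist_force: [-0.5, -0.6, -0.4]
grip_width: 0.689
```

```bash
python3 st.py
python3 - <<'E'
from h import *
s=snap("top"); t=snap("side"); cv2.imwrite("pics/pour.png",np.hstack([cv2.resize(s['pixels'][60:240,230:430],None,fx=2,fy=2),cv2.resize(t['pixels'][90:270,240:440],None,fx=2,fy=2)]))
E
```

```text
30.4 q [-0.357  0.511  2.079  1.185  1.18   1.346] p [0.5318 0.1318 0.1556] F [-0.5 -0.6 -0.4] w 0.689
tool x [-0.75  -0.196 -0.632] y [-0.628  0.512  0.587] z [ 0.209  0.837 -0.507]
```

View pics/pour.png

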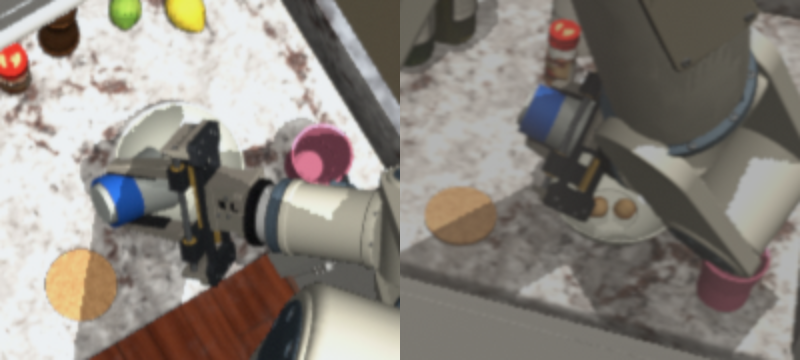

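Both walnuts lie in the bowl (side half, at (600,205) and (625,207)) and the cup is tipped past level. I'll rotate it back while rising a little.

Emit:
play_rows([
  [-0.005,0.005,-0.004,-6,0.4],
  [-0.01,0.01,-0.008,-13,0.4],
  [-0.019,0.018,-0.015,-20,0.4],
  [-0.019,0.018,-0.015,-27,0.4],
  [-0.019,0.018,-0.015,-34,0.4],
  [-0.019,0.018,-0.015,-41,0.4],
  [-0.019,0.018,-0.015,-48,0.4],
  [-0.019,0.018,-0.015,-55,0.4],
])

```text
time_s: 31.17
eef_pos: [0.5317, 0.1321, 0.1859]
ee_rot: [-2.789, 1.0, -1.403]
wrist_force: [-0.2, -0.5, -1.7]
grip_width: 0.692
```

Emit:
play_rows([
  [0,0,0,-7,0.4],
  [0,0,0,-14,0.4],
  [0,0,0,-21,0.4],
  [0,0,0,-28,0.4],
  [0,0,0,-35,0.4],
  [0,0,0,-42,0.4],
  [0,0,0,-49,0.4],
  [0,0,0,-56,0.4],
])

```text
time_s: 31.83
eef_pos: [0.5316, 0.1321, 0.1859]
ee_rot: [-2.133, 0.316, -0.438]
wrist_force: [0.2, 0.6, -1.4]
grip_width: 0.686
```

```bash
python3 to.py "(.4328,.1854,.157)"
python3 - <<'E'
from h import *
s=snap("top"); cv2.imwrite("pics/t9.png",s['pixels']); C=cloud(s)
h=cv2.cvtColor(s['pixels'],cv2.COLOR_BGR2HSV); m=(cv2.inRange(h,(5,80,60),(28,255,255))>0)&(np.hypot(C[...,0]-.581,C[...,1]-.045)<.08)
n,l,st,ce=cv2.connectedComponentsWithStats(m.astype(np.uint8))
for i in range(1,n):
    if st[i,4]>15: print(st[i],C[l==i].mean(0).round(3))
E
```

```text
31.83 q [-0.36  0.45  2.07  1.16  1.21 -0.54] p [0.532 0.132 0.186] F [ 0.2  0.6 -1.4]
[[ 0.861 -0.464  0.209]
 [-0.403 -0.371  0.836]
 [-0.311 -0.804 -0.507]]
level turn (deg): 158.9 +-180
[0.4328 0.1854 0.157 ] tool delta [-0.0976  0.0493  0.0386] 0.116
[328 133  15  29 112] [0.54  0.033 0.249]
[313 148   7   8  48] [0.558 0.053 0.045]
```

Emit:
play_rows([
  [-0.015,0.007,0.006,-5,0.4],
  [-0.03,0.015,0.012,-11,0.4],
  [-0.045,0.023,0.018,-17,0.4],
  [-0.06,0.03,0.024,-21.1,0.4],
  [-0.075,0.038,0.03,-21.1,0.4],
  [-0.09,0.045,0.036,-21.1,0.4],
  [-0.0976,0.0493,0.0386,-21.1,0.4],
  [-0.0976,0.0493,0.0386,-21.1,0.4],
])

```text
time_s: 32.55
eef_pos: [0.4308, 0.1857, 0.1558]
ee_rot: [-2.102, -0.004, -0.24]
wrist_force: [0.3, -0.3, -2.5]
grip_width: 0.689
```

```bash
python3 to.py "(.4328,.1854,.055)" "(.4328,.1854,.038)"
python3 - <<'E'
from h import *
s=snap("side"); cv2.imwrite("pics/s10.png",cv2.resize(s['pixels'][80:260,180:420],None,fx=3,fy=3))
E
```

```text
32.55 q [-0.32  0.41  2.31  1.27  1.12 -1.11] p [0.431 0.186 0.156] F [ 0.3 -0.3 -2.5]
[[ 0.971 -0.117  0.207]
 [-0.238 -0.493  0.837]
 [ 0.004 -0.862 -0.507]]
level turn (deg): -179.8 +-180
[0.4328 0.1854 0.055 ] tool delta [0.0016 0.0868 0.0513] 0.101
[0.4328 0.1854 0.038 ] tool delta [-0.0001  0.0147  0.0086] 0.017
```

View pics/s10.png

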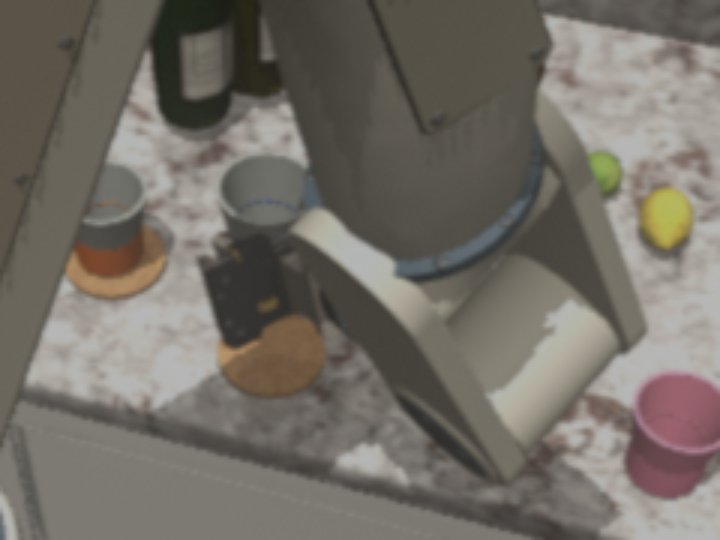

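The cup is upright and empty above the coaster at (272,355). I'll lower it.

Emit:
play_rows([
  [0.001,0.015,0.009,0.3,0.4],
  [0.0016,0.03,0.018,0.3,0.4],
  [0.0016,0.045,0.027,0.3,0.4],
  [0.0016,0.06,0.035,0.3,0.4],
  [0.0016,0.073,0.043,0.3,0.4],
  [0.0016,0.083,0.049,0.3,0.4],
  [0.0016,0.0868,0.0513,0.3,0.4],
  [0.0016,0.0868,0.0513,0.3,0.4],
])

```text
time_s: 33.27
eef_pos: [0.4357, 0.1843, 0.0546]
ee_rot: [-2.102, -0.0, -0.245]
wrist_force: [-0.1, 0.4, -1.2]
grip_width: 0.689
```

```bash
python3 to.py "(.4328,.1854,.0375)"
```

```text
33.27 q [-0.32  0.68  2.3   1.41  1.06 -1.39] p [0.436 0.184 0.055] F [-0.1  0.4 -1.2]
[[ 0.97  -0.123  0.209]
 [-0.242 -0.492  0.836]
 [ 0.    -0.862 -0.507]]
level turn (deg): -180.0 +-180
[0.4328 0.1854 0.0375] tool delta [-0.003   0.0145  0.009 ] 0.017
```

Emit:
play_rows([
  [-0.003,0.003,0.002,0,0.4],
  [-0.003,0.006,0.004,0,0.4],
  [-0.003,0.009,0.0055,0,0.4],
  [-0.003,0.011,0.007,0,0.4],
  [-0.003,0.013,0.008,0,0.4],
  [-0.003,0.0145,0.009,0,0.4],
  [-0.003,0.0145,0.009,0,0.4],
  [-0.003,0.0145,0.009,0,0.4],
])

```text
time_s: 33.93
eef_pos: [0.4328, 0.1855, 0.0375]
ee_rot: [-2.102, 0.0, -0.245]
wrist_force: [0.1, 0.4, -2.0]
grip_width: 0.695
```

```bash
python3 st.py
```

```text
33.93 q [-0.315  0.73   2.3    1.435  1.051 -1.442] p [0.4328 0.1855 0.0375] F [ 0.1  0.4 -2. ] w 0.695
tool x [ 0.97  -0.242 -0.   ] y [-0.123 -0.492 -0.862] z [ 0.209  0.837 -0.507]
```

Emit:
play_rows([
  [0,0.001,0.0006,0,0.6],
  [0,0.001,0.0006,0,0.68],
  [0,0.001,0.0006,0,0.72],
  [0,0.001,0.0006,0,0.76],
  [0,0.001,0.0006,0,0.82],
  [0,0.001,0.0006,0,0.9],
  [0,0.001,0.0006,0,1],
  [0,0.001,0.0006,0,1],
])

```text
time_s: 34.6
eef_pos: [0.4328, 0.1855, 0.0363]
ee_rot: [-2.102, 0.0, -0.245]
wrist_force: [0.1, 0.0, -1.2]
grip_width: 0.996
```

Emit:
play_rows([
  [0,0,0,0,1],
  [0,0,-0.005,0,1],
  [0,0,-0.015,0,1],
  [0,0,-0.03,0,1],
  [0,0,-0.05,0,1],
  [0,0,-0.07,0,1],
  [0,0,-0.09,0,1],
  [0,0,-0.115,0,1],
])

```text
time_s: 35.27
eef_pos: [0.408, 0.0886, 0.0949]
ee_rot: [-2.102, 0.001, -0.244]
wrist_force: [-0.0, -0.9, -0.0]
grip_width: 1.002
```

Emit:
play_rows([
  [0,0,-0.02,0,1],
  [0,0,-0.04,0,1],
  [0,-0.01,-0.06,0,1],
  [0,-0.03,-0.08,0,1],
  [0,-0.05,-0.1,0,1],
  [0,-0.08,-0.11,0,1],
  [0,-0.1,-0.12,0,1],
  [0,-0.1,-0.12,0,1],
])

```text
time_s: 35.93
eef_pos: [0.396, 0.0368, 0.2451]
ee_rot: [-2.104, -0.004, -0.244]
wrist_force: [0.4, -0.6, 0.3]
grip_width: 1.0
```

```bash
python3 st.py
python3 - <<'E'
from h import *
w=snap("wrist"); s=snap("top"); t=snap("side")
for n,k in (("top",s),("wrist",w),("side",t)):
    C=cloud(k); ok=k['depth']>0
    for nm,c in (("cup",(.429,.175)),("orange",(.395,.357))):
        q=C[ok&(np.hypot(C[...,0]-c[0],C[...,1]-c[1])<.06)&(C[...,2]>.085)&(C[...,2]<.102)]
        if len(q)>50: print(n,nm,[np.round(v,3) for v in cv2.minEnclosingCircle(q[:,:2].astype(np.float32))],len(q))
    q=C[ok&(np.hypot(C[...,0]-.581,C[...,1]-.045)<.11)&(C[...,2]>.043)&(C[...,2]<.056)]
    if len(q)>50: print(n,'bowl',[np.round(v,3) for v in cv2.minEnclosingCircle(q[:,:2].astype(np.float32))])
    h=cv2.cvtColor(k['pixels'],cv2.COLOR_BGR2HSV); m=(cv2.inRange(h,(5,80,50),(28,255,255))>0)&(np.hypot(C[...,0]-.581,C[...,1]-.045)<.08)&(C[...,2]<.06)
    nn,l,st,ce=cv2.connectedComponentsWithStats(m.astype(np.uint8))
    for i in range(1,nn):
        if st[i,4]>15: print(n,'nut',st[i],C[l==i].mean(0).round(3))
cv2.imwrite("pics/end.png",np.hstack([cv2.resize(s['pixels'][80:260,180:380],None,fx=2,fy=2),cv2.resize(t['pixels'][90:270,190:390],None,fx=2,fy=2)]))
E
```

```text
35.93 q [-0.691  0.253  2.191  0.905  1.419 -0.948] p [0.396  0.0368 0.2451] F [ 0.4 -0.6  0.3] w 1.0
tool x [ 0.97  -0.242  0.004] y [-0.12  -0.494 -0.861] z [ 0.21   0.835 -0.508]
top cup [array([0.428, 0.176]), np.float64(0.04)] 205
top orange [array([0.395, 0.357]), np.float64(0.04)] 204
top bowl [array([0.58 , 0.045]), np.float64(0.085)]
top nut [319 137  11  11  88] [0.586 0.029 0.028]
top nut [310 146  10  10  67] [0.562 0.055 0.029]
wrist cup [array([0.432, 0.175]), np.float64(0.04)] 719
wrist orange [array([0.4  , 0.355]), np.float64(0.041)] 451
wrist bowl [array([0.584, 0.044]), np.float64(0.085)]
side cup [array([0.431, 0.175]), np.float64(0.042)] 226
side orange [array([0.41 , 0.343]), np.float64(0.036)] 63
```

View pics/end.png

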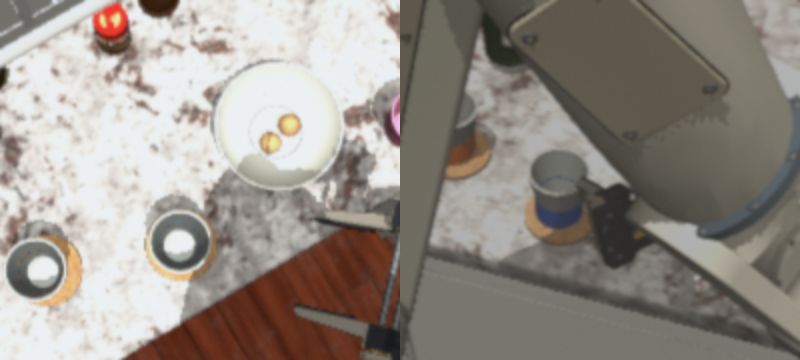

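The end view shows both walnuts in the bowl at (288,124) and (270,142), the empty blue cup upright on its coaster at (178,240), and the gripper clear. Handing in.

```bash
python3 -c "
from h import *
print(ctrl.finish_job())"
```

```text
the job is handed in; nothing more can be done
None
```

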